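Let the scanner glass down onto the register on its ratchet winder

TASK

The book scanner's glass hangs on its ratchet above the open register. Throw the red pawl lever all the way off, take the crank by its black grip and ease it up just enough for the jammed pawl to spring clear, then, never letting go, let the crank turn back slowly under the load until the glass lies on the pages with its own full weight; do not drop the glass or force it down onto the book. Then let go, throw the pawl lever fully back in so that the pawl is on the wheel, and leave everything else where it stands.

Things in the scene. Friction and masses are not known exactly. Their poses are not given: they have to be found in the camera images.
- scanner: Hand-wound book scanner, fixed to the table: cream base board 16 mm thick, green winder housing with a face sloping down to the left (+y), column, light bar, glass on the right. Origin on the table under the middle of the sloped face; x away from the robot, y left, z up. Here in mm: housing x -80..80, y -80..85, face z 121..207, lowest at the left; column 40 square at x 100, y -155, 360 tall.
- light_bar (a point): Middle of the light bar's underside, at x 25, y -85, z 361 mm of the scanner. The bar is 270 x 60 x 22 mm, along the scanner's x. It hangs over the upper edge of the crank's circle, where an upright hand would strike it: reach the grip along the shaft's slant instead, with the broad side of the hand parallel to the bar.
- shaft_face (a point): Where the crank shaft leaves the sloped face (x 0, y 0, z 165 mm of the scanner). Axes: z out of the face along the shaft, leaning 30 deg from vertical to the scanner's left (+y); x up the slope (to the right); y = the scanner's x. 'Above the face' means along this z; face coordinates are in this x, y.
- crank_grip: The crank's black round grip: 25 mm diameter, 64 mm long, parallel to the shaft, its axis 80 mm from the shaft's, 46 to 110 mm above the face; origin in its middle (78 mm). It spins freely on its pin, so a hand carries it round without turning. The crank arm, 34 to 42 mm above the face, starts at any bearing.
- wheel (a point): Centre of the ratchet wheel's top, 14 mm above the face: steel, turns with the crank, 50 mm radius, 12 teeth (0.52 rad apart). Looking down on the face, anticlockwise lowers the glass 20 mm per rad, clockwise raises it; about 6 rad down and 1.4 rad up are free. The glass pulls the crank anticlockwise with 4 to 7 N at the grip; with the pawl off nothing else holds it.
- pawl_lever (a joint): Pawl lever, rad: 0 = pawl in (stop), 0.75 = pawl off (stop). Growing = anticlockwise on the face, the knob moving towards the robot. It stays where put; 2 to 3 N at the knob moves it. It works the pawl through a light spring only: a loaded pawl stays jammed in its tooth with the lever off, and springs clear once the crank is eased clockwise a little (0.1 to 0.2 rad).
- lever_axis (a point): Foot of the axis of pawl lever and pawl on the face: x -75, y 0 mm of the face; parallel to the shaft.
- lever_knob (a point): Middle of the lever's upright red knob: 22 mm diameter, 60 mm long, parallel to the shaft, 32 to 92 mm above the face (this point at 62), 100 mm from the lever's axis. With the lever at 0 it is at x -168, y 36 mm of the face; at 0.75 at x -168, y -37 mm.
- pawl_tip (a point): Tip of the brass pawl, 13 mm above the face. It is 46 to 57 mm from shaft_face with the pawl on the wheel (in a tooth or on its back), about 77 mm when it has sprung clear.
- glass_frame: Glass plate 256 x 186 x 6 mm in a dark frame 272 x 204 x 18 mm, hanging level over the open register. Origin at the centre of the glass's underside. It moves only up and down, with the crank. About 2 kg with its carriage; the mass varies.
- register: Open register (book), 236 x 168 x 25 mm, loose, 0.6 kg, on a sprung bed under the glass. Origin at the centre of its underside; the pages' top is 25 mm higher.
- bed_top (a point): Centre of the bed board's top, on which the register lies; its height differs from time to time. The bed gives way 7 to 15 mm under the weight of the glass (1.5 N per mm, after some preload) and has 20 mm of travel.
- page_weight: brass page weight, 90 x 32 x 36 mm, standing on the scanner's base between the winder housing and the column. Bystander; origin at the centre of its underside.
- stapler: red and black stapler, 150 x 36 x 52 mm. Bystander; origin at the centre of its underside.
- calculator: black desk calculator, 150 x 100 x 16 mm. Bystander; origin at the centre of its underside.
- mouse: black computer mouse, 112 x 62 x 36 mm. Bystander; origin at the centre of its underside.
- pen_cup: blue pen cup with four pens, 76 mm across, 160 mm tall. Bystander; origin at the centre of its underside.
- mug: white mug, 82 mm across, 95 mm tall. Bystander; origin at the centre of its underside.

How it is judged (in metres and radians):
On the way, in this order (a step that is already met when the one before it is completed fails the run):
1. the pawl lever is thrown off (past 0.6 rad) (value of joint pawl_lever above 0.6 rad), for 0.1 s.
2. the crank is held in the hand and the pawl has sprung clear of the wheel (tip more than 66 mm from shaft_face) (value of joint pawl_lever above 0.6 rad and distance between pawl_tip and shaft_face above 0.066 m and contact force between the fingers and crank_grip above 1 N), for 0.1 s.
3. the glass rests on the register with more than 10 N (contact force between glass_frame and register above 10 N), for 0.2 s.
At the end, for the whole second after the job is handed in: The glass lies still on the register with its weight (more than 10 N on the pages), the pawl lever is back in (below 0.12 rad) with the pawl on the wheel (tip within 62 mm of shaft_face), and the register is at rest within 30 mm of where it lay (contact force between glass_frame and register above 10 N and linear speed of glass_frame below 0.005 m/s and value of joint pawl_lever below 0.12 rad and distance between pawl_tip and shaft_face below 0.062 m and distance of register from where it was at the start of the episode below 0.03 m and linear speed of register below 0.01 m/s); the robot touches nothing.
It fails at once if the glass drops or is wound faster than 60 mm/s (linear speed of glass_frame above 0.06 m/s).
It fails at once if the glass is forced onto the register with more than 50 N (contact force between glass_frame and register above 50 N).
It fails at once if a bystander is moved more than 20 mm (distance of any of page_weight, stapler, calculator, mouse, pen_cup, mug from where it was at the start of the episode above 0.02 m).
It fails at once if the register is shifted more than 30 mm (distance of register from where it was at the start of the episode above 0.03 m).
It also fails if it takes over 67 s, if anything falls off the work surface, if the arm or the gripper's body presses on something with over 40 N, if the wrist force passes 120 N, or if a joint passes its speed limit or range.

ROBOT

A 6-joint arm with a two-finger parallel gripper is mounted at the origin on the work surface. World frame = base frame: x ahead of the robot, y to its left, z up, the work surface at z = 0. Lengths are in mm, angles in degrees, forces in N, time in s.
With the tool pointing down it reaches from about 350 to 850 mm from the base axis. Payload 8.1 kg.
Tool frame: the origin (TCP) lies at the very end of the fingers, on their centre line; the grasp point (between the pads) lies 19 mm behind it; x points along the fingers, y is the direction in which the jaws open and shut, and the axes are right-handed (so a half turn about x gives the same grasp; the last joint's range is limited). The gripper opens to 85 mm and grips with 20 to 120 N. Pads are 22 mm wide; open, the fingers measure 114 mm over their backs; the gripper's body (76 mm by 85 mm) begins 54 mm behind the grasp point. The pads swing forward as they close: fully open they stand 13 mm farther back than shut.
Start: joints at [66.841, 7.471, 85.268, -0, 87.261, -4.893], TCP at [188.035, 569.779, 231.292] pointing down, gripper open.
Joint ranges: [-169.43, 169.43], [-51.17, 129.36], [1.28, 143.12], [-76.62, 256.62], [0, 156.53], [-152.29, 152.29]. Speed limits (degrees/s): [136.94, 136.94, 159.86, 180, 180, 180].

INTERFACE

Orientations are given as [roll, pitch, yaw] about the fixed x, y, z axes, in that order (R = Rz(yaw) Ry(pitch) Rx(roll)).
In Python, from bench import sensors, snapshot, r gives the robot as it stands. The module is installed in compiled form; this text tells all that it offers.
- The arm moves only by the tool drive_tool, never from a script. Its argument "moves" is one flat list of numbers, 6 for each row, row after row: the shift along the tool's x, y, z in cm, then the turn, a rotation vector about the tool's x, y, z in degrees. In form: [tx, ty, tz, wx, wy, wz, tx, ty, tz, wx, wy, wz, ...]. A call has 1 to 20 rows; each row shifts and turns the commanded pose from where the row before left it, along the tool's axes as they then stand; what a row does not reach is not made up. A row lasts 1/12 s, in which the tool goes at most 41.7 mm and 7.16 degrees, less where a joint would pass 70% of its speed; a pose out of reach is approached as far as the arm can. A call with a gripper value outside its range is refused whole. "hand" is the finger opening in cm, from 0 to 8.54, set as the call begins (left out, the last holds). The fingers move at their own pace and stop on an object; "grip_force" is the grip in N (left out, the last holds). Time passes only in rows, so rows that do not move let the fingers close. It gives the time, the measured TCP pose, the force and the opening at its end, in the units of the state.
- sensors.sense(): the state, without advancing time (a new reading comes with each control period).
- snapshot(name): name is "scene" or "top" or "wrist"; returns a dict with "image" (480x640x3 uint8, red, green, blue), "z_map" (480x640 float32, mm along the optical axis (not along the pixel's ray), 0 where there is no reading), "camera_matrix" (3x3 intrinsics, pixels), "eye" and "orientation" of the camera in the world; the wrist camera has in their place "mount" (4x4, takes a point from camera to tool coordinates, whose origin is the TCP and whose axes are the tool frame's). Camera axes: x right, y down, z forward; pixel columns grow to the right and rows downward; lengths in mm; the calibration is good to about 2 mm. A picture is of the moment at which its call begins: read the wrist's pose just before it.
- r.hand_in(): hands the job in, once; it reports no verdict.
The state is a dict: "time": time; "joint_pos": joint angles; "qd": joint speeds; "joint_efforts": joint torques, N m; "tool_pos": TCP position; "tcp_rot": TCP orientation; "ft_force": force on the tool from outside, world axes, zero at the start; "wrist_torque": the same for the moment, N m; "finger_gap": finger opening in mm.
Only numpy, scipy, OpenCV 4.12 (cv2) and the standard library are available. Lean on these libraries where they do the work, as an engineer would, in place of code of your own. Each camera call takes 0.05 s, during which the arm holds its last target.

## Working session

There is one attempt and no reset: what is moved stays moved. The work goes in short steps, Python scripts to look and compute and a tool call to move; the robot and the scene stay as the last step left them, time stands still between calls to the robot, and variables do not carry over. Pictures are saved under pics/ and viewed, and the job is handed in when it is done.

Besides the shell and the picture viewer there is one more tool, called after "Emit:" as name(argument=value, ...), one argument or row to a line, values as JSON. drive_tool: Moves the arm, as the interface text tells. Its arguments: {"type":"object","properties":{"moves":{"type":"array","items":{"type":"number"}},"hand":{"type":"number"},"grip_force":{"type":"number"}},"required":["moves"]}

```bash
mkdir -p pics; cat > look.py <<'E'
import numpy as np,cv2,sys
from bench import sensors,snapshot,r
def snap(n,tag):
    s=sensors.sense(); d=snapshot(n)
    cv2.imwrite(f'pics/{tag}.png',cv2.cvtColor(d['image'],cv2.COLOR_RGB2BGR))
    np.savez(f'pics/{tag}.npz',**{k:np.array(v) for k,v in d.items()},tp=s['tool_pos'],tr=s['tcp_rot'])
    return d,s
E
python3 - <<'E'
from look import *
for n in('scene','top','wrist'):
    d,s=snap(n,n+'0')
    print(n,{k:np.round(v,3).tolist() for k,v in d.items() if k not in('image','z_map')})
print(s)
E
```

```text
scene {'camera_matrix': [[561.718, 0.0, 311.762], [0.0, 561.718, 240.357], [0.0, 0.0, 1.0]], 'eye': [1234.255, 890.877, 1190.982], 'orientation': [-133.938, -0.159, 142.334]}
top {'camera_matrix': [[619.395, 0.0, 314.611], [0.0, 619.395, 240.797], [0.0, 0.0, 1.0]], 'eye': [420.27, 69.098, 1406.727], 'orientation': [-171.527, 0.093, -89.005]}
wrist {'camera_matrix': [[345.336, 0.0, 320.752], [0.0, 345.336, 242.484], [0.0, 0.0, 1.0]], 'mount': [[0.0, -0.316, 0.949, -142.541], [1.0, 0.001, 0.0, -0.768], [-0.001, 0.949, 0.316, -81.005], [0.0, 0.0, 0.0, 1.0]]}
{'time': 0.1, 'joint_pos': array([ 6.68424288e+01,  7.51032391e+00,  8.53250422e+01, -1.42544688e-04,
        8.72622820e+01, -4.89205584e+00]), 'qd': array([-0.03546247, -0.14144062, -0.14427523, -0.01593568,  0.03012847,
       -0.00444257]), 'joint_efforts': array([ 2.15638800e-03, -5.70939231e+01, -5.01950812e+01, -1.43592683e-05,
        7.89251615e-03, -2.23262134e-05]), 'tool_pos': array([187.81982821, 569.30533874, 230.33491419]), 'tcp_rot': array([ -94.80851902,   89.90235183, -113.07402747]), 'ft_force': array([0.5902745 , 0.05372217, 0.50736688]), 'wrist_torque': array([ 0.0235537 ,  0.0349105 , -0.01615896]), 'finger_gap': 85.74849259609432}
```

View pics/scene0.png

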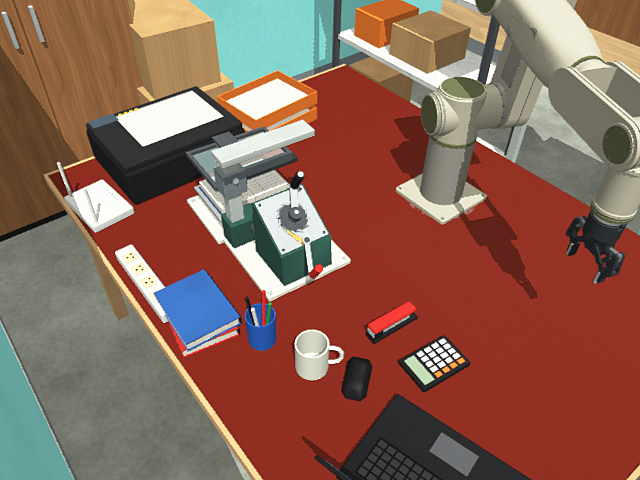

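View pics/top0.png

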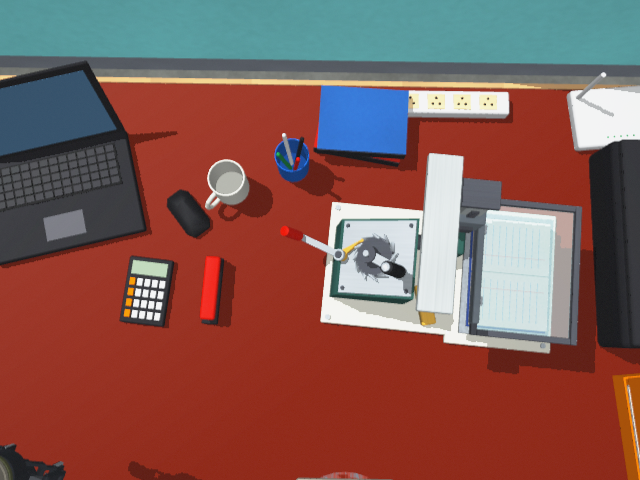

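View pics/wrist0.png

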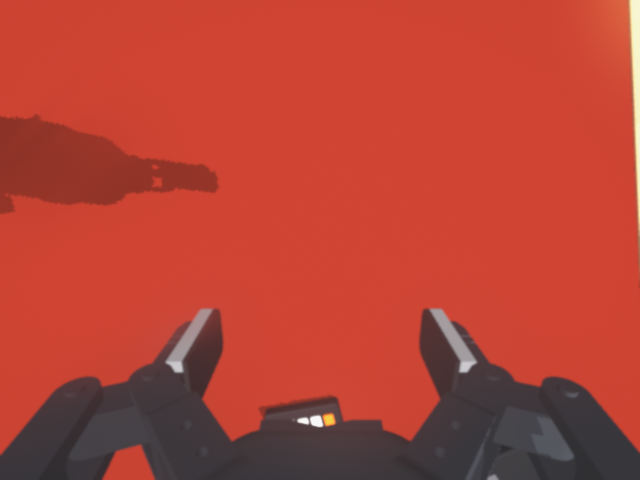

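```bash
cat >> look.py <<'E'
from scipy.spatial.transform import Rotation as Ro
def load(tag): return dict(np.load(f'pics/{tag}.npz'))
def campose(d):
    if 'mount' in d:
        M=d['mount']; T=np.eye(4); T[:3,:3]=Ro.from_euler('xyz',d['tr'],degrees=True).as_matrix(); T[:3,3]=d['tp']
        T=T@M; return T[:3,:3],T[:3,3]
    return Ro.from_euler('xyz',d['orientation'],degrees=True).as_matrix(),d['eye']
def cloud(d):
    K=d['camera_matrix']; R,t=campose(d); z=d['z_map'].astype(float)
    v,u=np.mgrid[0:480,0:640]
    P=np.stack([(u-K[0,2])/K[0,0]*z,(v-K[1,2])/K[1,1]*z,z],-1)
    return P@R.T+t
def crop(tag,x0,x1,y0,y1,s,out):
    im=cv2.imread(f'pics/{tag}.png')[y0:y1,x0:x1]
    cv2.imwrite(f'pics/{out}.png',cv2.resize(im,None,fx=s,fy=s,interpolation=cv2.INTER_CUBIC))
def project(d,P):
    K=d['camera_matrix']; R,t=campose(d); p=(np.atleast_2d(P)-t)@R; q=p@K.T; return q[:,:2]/q[:,2:]
E
python3 - <<'E'
from look import *
crop('top0',270,590,140,360,2.5,'top0c')
crop('scene0',180,360,100,310,2.8,'scene0c')
d=load('top0');C=cloud(d)
for u,v in [(350,280),(400,230),(355,230),(405,290),(440,200),(440,290),(300,235),(290,232),(395,268),(520,250),(330,310),(333,210),(425,318),(640-30,250)]:
    print(u,v,C[v,u].round(1))
# face plane by RANSAC of grey pixels
P=C[222:300,338:418].reshape(-1,3);I=d['image'][222:300,338:418].reshape(-1,3).astype(int)
m=(I.min(1)>150)&(I.max(1)-I.min(1)<40);P=P[m]
best=None;rng=np.random.default_rng(0)
for _ in range(300):
    a,b,c=P[rng.choice(len(P),3,False)];n=np.cross(b-a,c-a);n/=np.linalg.norm(n)+1e-9
    k=abs((P-a)@n)<2
    if best is None or k.sum()>best.sum():best=k
Q=P[best];c=Q.mean(0);n=np.linalg.svd(Q-c)[2][2];n*=np.sign(n[2])
print(len(P),best.sum(),c,n,np.degrees(np.arccos(n[2])),np.degrees(np.arctan2(n[1],n[0])))
E
```

```text
350 280 [5.292e+02 4.000e-01 1.374e+02]
400 230 [625.6 -95.  192.7]
355 230 [632.8  -8.8 141.2]
405 290 [ 506.  -103.   202.7]
440 200 [ 645.6 -136.6  384.3]
440 290 [ 494.3 -135.3  381.5]
300 235 [622.7 105.3 126.3]
290 232 [623.9 125.  155.9]
395 268 [538.8 -72.1 294.1]
520 250 [ 589.6 -331.8  193.2]
330 310 [471.8  37.8  13.6]
333 210 [700.   34.1  12.4]
425 318 [ 457.1 -170.4   36.5]
610 250 [ 606.9 -557.4   92.4]
3707 1934 [574.93219193 -52.12745525 169.16797249] [0.04515143 0.49645708 0.86688622] 29.901210649830812 84.80339984597927
```

View pics/top0c.png

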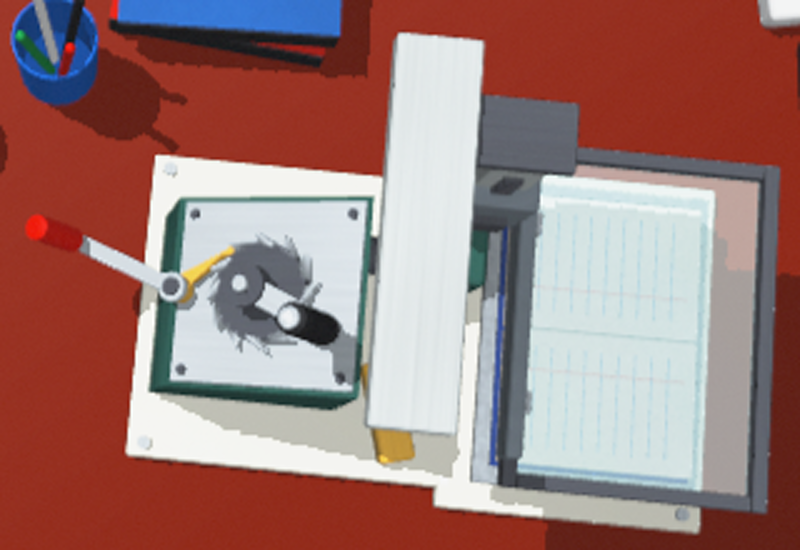

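View pics/scene0c.png

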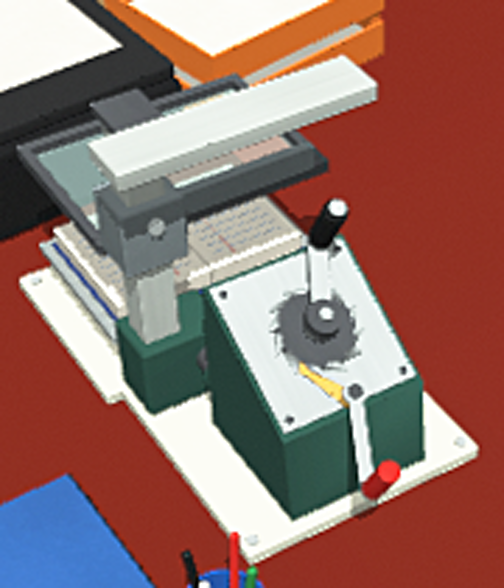

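```bash
cat >> look.py <<'E'
def ray(d,u,v):
    K=d['camera_matrix'];R,t=campose(d)
    w=R@np.array([(u-K[0,2])/K[0,0],(v-K[1,2])/K[1,1],1]);return t,w
def onz(d,u,v,z):
    t,w=ray(d,u,v);return t+w*(z-t[2])/w[2]
E
python3 - <<'E'
from look import *
d=load('top0');C=cloud(d)
c=[(397,33),(484,41),(456,434),(368,427)]
W=np.array([onz(d,270+x/2.5,140+y/2.5,383) for x,y in c]);print(W.round(1))
L=np.array([(160,-55),(160,-115),(-110,-115),(-110,-55)],float)
a=W[:,:2]-W[:,:2].mean(0);b=L-L.mean(0)
th=np.arctan2((b[:,0]*a[:,1]-b[:,1]*a[:,0]).sum(),(b*a).sum())
R=np.array([[np.cos(th),-np.sin(th)],[np.sin(th),np.cos(th)]]);t=W[:,:2].mean(0)-R@L.mean(0)
print(np.degrees(th),t,(W[:,:2]-(L@R.T+t)).round(1))
# light bar mask check via depth
Z=C[...,2];m=(abs(Z-383)<6);m[:, :410]=0;m[:,480:]=0
r_=cv2.minAreaRect(np.argwhere(m)[:,::-1].astype(np.float32));print(r_)
bx=cv2.boxPoints(r_);print(np.array([onz(d,u,v,383) for u,v in bx]).round(1), Z[m].mean())
# plane offset
n=np.array([-np.sin(th)*.5,np.cos(th)*.5,np.cos(np.pi/6)])
o=np.array([*t,165]);print('plane resid',(np.array([574.9,-52.1,169.2])-o)@n)
s=load('scene0');S=cloud(s)
E
```

```text
[[ 727.2 -118.8  383. ]
 [ 722.5 -178.   383. ]
 [ 455.8 -154.9  383. ]
 [ 459.3  -97.1  383. ]]
-4.7594982411013245 [573.3405537  -50.42755327] [[-1.1 -0.3]
 [-0.7  0.3]
 [ 1.6  1. ]
 [ 0.2 -1. ]]
((448.2289123535156, 233.6624755859375), (54.030452728271484, 158.81765747070312), 4.899092674255371)
[[ 459.8  -92.8  383. ]
 [ 728.8 -117.6  383. ]
 [ 722.3 -209.3  383. ]
 [ 453.8 -181.   383. ]] 383.77538752342684
plane resid 2.8686631193683656
```

```bash
cat >> look.py <<'E'
def frames(yaw=-4.8,t=(573.3,-50.4)):
    y=np.radians(yaw);Rs=np.array([[np.cos(y),-np.sin(y),0],[np.sin(y),np.cos(y),0],[0,0,1]])
    c,s=np.cos(np.pi/6),.5
    F=np.array([[0,-c,s],[1,0,0],[0,s,c]]).T # cols: face x,y,z in scanner
    return Rs@F, np.array([*t,0])+Rs@np.array([0,0,165.])
def f2w(p): R,o=frames(); return np.atleast_2d(p)@R.T+o
def w2f(p): R,o=frames(); return (np.atleast_2d(p)-o)@R
E
python3 - <<'E'
from look import *
pts={'knobtop':(-168,36,92),'knobbot':(-168,36,32),'shaft':(0,0,42),'leverax':(-75,0,20)}
for k,p in pts.items():
    print(k,f2w(p).round(1),[project(load(t),f2w(p)).round(1).tolist() for t in('top0','scene0')])
for b in range(0,360,15):
    p=(80*np.cos(np.radians(b)),80*np.sin(np.radians(b)),110)
    print(b,[project(load(t),f2w(p)).round(1).tolist() for t in('top0','scene0')])
for t in('top0','scene0'):
    d=load(t);h=cv2.cvtColor(d['image'],cv2.COLOR_RGB2HSV);I=d['image'].astype(int)
    C=cloud(d); F=w2f(C.reshape(-1,3)).reshape(C.shape)
    m=(I[...,0]>150)&(I[...,1]<60)&(np.linalg.norm(F-np.array([-168,36,62]),axis=-1)<70)&(F[...,2]>20)
    print(t,'knob',m.sum(),F[m].mean(0).round(1),F[m].min(0).round(1),F[m].max(0).round(1))
    m=(I.max(-1)<60)&(F[...,2]>44)&(F[...,2]<120)&(np.hypot(F[...,0],F[...,1])<100)
    print(t,'grip',m.sum(),F[m].mean(0).round(1),F[m].min(0).round(1),F[m].max(0).round(1))
E
```

```text
knobtop [[625.2 137.4 160.7]] [[[283.9, 230.9]], [[319.3, 268.1]]]
knobbot [[622.7 107.5 108.7]] [[[299.2, 236.3]], [[312.7, 274.7]]]
shaft [[575.1 -29.5 201.4]] [[[367.2, 254.2]], [[295.6, 213.2]]]
leverax [[579.6  24.3 144.8]] [[[338.8, 255.0]], [[306.5, 240.3]]]
0 [[[391.3, 249.2]], [[287.7, 176.9]]]
15 [[[390.8, 237.9]], [[281.3, 180.4]]]
30 [[[387.7, 227.4]], [[276.3, 185.6]]]
45 [[[382.0, 218.5]], [[272.9, 192.0]]]
60 [[[374.4, 211.9]], [[271.5, 199.3]]]
75 [[[365.4, 207.8]], [[272.3, 207.0]]]
90 [[[355.6, 206.6]], [[275.1, 214.4]]]
105 [[[345.8, 208.1]], [[279.8, 221.1]]]
120 [[[336.4, 212.3]], [[286.1, 226.6]]]
135 [[[328.3, 218.9]], [[293.5, 230.4]]]
150 [[[321.7, 227.3]], [[301.5, 232.4]]]
165 [[[317.1, 237.1]], [[309.4, 232.3]]]
180 [[[314.8, 247.6]], [[316.8, 230.2]]]
195 [[[315.0, 258.2]], [[323.1, 226.3]]]
210 [[[317.5, 268.3]], [[327.9, 220.9]]]
225 [[[322.4, 277.1]], [[330.8, 214.3]]]
240 [[[329.4, 284.2]], [[331.9, 207.1]]]
255 [[[338.0, 289.0]], [[330.9, 199.7]]]
270 [[[347.7, 291.0]], [[328.0, 192.6]]]
285 [[[357.9, 290.1]], [[323.4, 186.3]]]
300 [[[367.8, 286.3]], [[317.4, 181.0]]]
315 [[[376.7, 279.8]], [[310.3, 177.3]]]
330 [[[383.9, 271.0]], [[302.7, 175.3]]]
345 [[[388.9, 260.5]], [[295.0, 175.1]]]
top0 knob 148 [-162.8   35.6   78.7] [-177.6   26.8   33.9] [-154.9   46.3   96.9]
top0 grip 182 [ 82.  -35.6  85.3] [ 69.5 -44.5  49. ] [ 87.3 -23.3 113.7]
scene0 knob 42 [-167.9   42.3   78.8] [-176.1   26.7   43.7] [-157.9   51.4   96. ]
scene0 grip 119 [ 66.7 -23.9  85.7] [-17.7 -37.7  45.1] [ 83.3  20.4 115. ]
```

```bash
python3 - <<'E'
from look import *
s=sensors.sense();R0=Ro.from_euler('xyz',s['tcp_rot'],degrees=True).as_matrix();print(R0.round(3))
F,o=frames();print(F.round(3))
for sg in(1,-1):
    T=np.stack([-F[:,2],sg*F[:,1],sg*F[:,0]],1)
    print(sg,np.linalg.det(T),T.round(2).tolist(), Ro.from_matrix(R0.T@T).as_rotvec(degrees=True).round(1))
    # via j1 rotation: base yaw
    for j1 in(0,10,-5):
        a=np.radians(j1-66.84);Z=Ro.from_euler('z',a).as_matrix()@R0
        print(j1,Ro.from_matrix(Z.T@T).as_rotvec(degrees=True).round(1))
print('knob tcp0',f2w([[-170,36,50],[-170,36,150]]).round(1),'grip',f2w([72.5,-33.8,66]).round(1))
E
```

```text
[[-0.001  0.313  0.95 ]
 [-0.001  0.95  -0.313]
 [-1.    -0.001 -0.   ]]
[[-0.072  0.996  0.042]
 [-0.863 -0.084  0.498]
 [ 0.5    0.     0.866]]
1 1.0000000000000002 [[-0.04, 1.0, -0.07], [-0.5, -0.08, -0.86], [-0.87, 0.0, 0.5]] [ 74.7 -25.3 -19.9]
0 [  9.5 -29.9  -2.5]
10 [ 19.3 -29.7  -5.1]
-5 [  4.6 -30.   -1.1]
-1 1.0000000000000002 [[-0.04, -1.0, 0.07], [-0.5, 0.08, 0.86], [-0.87, -0.0, -0.5]] [-100.8   21.2  -27. ]
0 [-164.8    3.6  -44.1]
10 [-155.3    7.1  -41.6]
-5 [-169.5    1.7  -45.4]
knob tcp0 [[623.6 118.2 123.3]
 [627.8 168.  209.9]] grip [[537.1 -77.3 258.4]]
```

Emit:
drive_tool(
  moves=[0,0,0,5.75,-1.95,-1.53,0,0,0,5.75,-1.95,-1.53,0,0,0,5.75,-1.95,-1.53,0,0,0,5.75,-1.95,-1.53,0,0,0,5.75,-1.95,-1.53,0,0,0,5.75,-1.95,-1.53,0,0,0,5.75,-1.95,-1.53,0,0,0,5.75,-1.95,-1.53,0,0,0,5.75,-1.95,-1.53,0,0,0,5.75,-1.95,-1.53,0,0,0,5.75,-1.95,-1.53,0,0,0,5.75,-1.95,-1.53,0,0,0,5.75,-1.95,-1.53,0,0,0,0,0,0],
  hand=6,
)

```text
time: 1.32
tool_pos: [188.5, 569.3, 229.0]
tcp_rot: [0.3, 59.8, -94.9]
ft_force: [-0.5, -0.2, -0.6]
finger_gap: 60.0
```

```bash
cat >> look.py <<'E'
def go(target_face=None):
    """report remaining rotation and translation (tool axes, cm) to a face-frame TCP target"""
    s=sensors.sense();R=Ro.from_euler('xyz',s['tcp_rot'],degrees=True).as_matrix();F,o=frames()
    T=np.stack([-F[:,2],F[:,1],F[:,0]],1)
    print('t',round(s['time'],2),'rot left',Ro.from_matrix(R.T@T).as_rotvec(degrees=True).round(2),'tcp face',w2f(s['tool_pos'])[0].round(1),'F face',(F.T@s['ft_force']).round(1),'gap',round(s['finger_gap'],1),'J',s['joint_pos'].round(0))
    if target_face is not None: print('shift tool cm',(R.T@(f2w(target_face)[0]-s['tool_pos'])/10).round(2))
E
python3 -c "
from look import *
go((-170,36,160))"
```

```text
t 1.32 rot left [-0.38  0.21  0.07] tcp face [-474.9 -435.3  348.1] F face [-0.1 -0.4 -0.7] gap 60.0 J [ 71.  38.  53.  -8. 119.  74.]
shift tool cm [18.86 47.36 30.11]
```

Emit:
drive_tool(
  moves=[0.94,2.37,1.51,0,0,0,0.94,2.37,1.51,0,0,0,0.94,2.37,1.51,0,0,0,0.94,2.37,1.51,0,0,0,0.94,2.37,1.51,0,0,0,0.94,2.37,1.51,0,0,0,0.94,2.37,1.51,0,0,0,0.94,2.37,1.51,0,0,0,0.94,2.37,1.51,0,0,0,0.94,2.37,1.51,0,0,0,0.94,2.37,1.51,0,0,0,0.94,2.37,1.51,0,0,0,0.94,2.37,1.51,0,0,0,0.94,2.37,1.51,0,0,0,0.94,2.37,1.51,0,0,0,0.94,2.37,1.51,0,0,0,0.94,2.37,1.51,0,0,0,0.94,2.37,1.51,0,0,0,0.94,2.37,1.51,0,0,0,0.94,2.37,1.51,0,0,0],
)

```text
time: 2.98
tool_pos: [631.2, 174.5, 219.9]
tcp_rot: [0.1, 60.1, -94.5]
ft_force: [0.5, 0.3, -0.9]
finger_gap: 60.0
```

```bash
python3 -c "
from look import *
snap('wrist','w1')
go((-170,36,50))"
```

```text
t 3.03 rot left [-0.08 -0.   -0.14] tcp face [-166.9   42.5  159.7] F face [ 2.9  1.1 -1.7] gap 60.0 J [ 24.  31.  63. -26. 100.  28.]
shift tool cm [10.97 -0.68 -0.3 ]
```

View pics/w1.png

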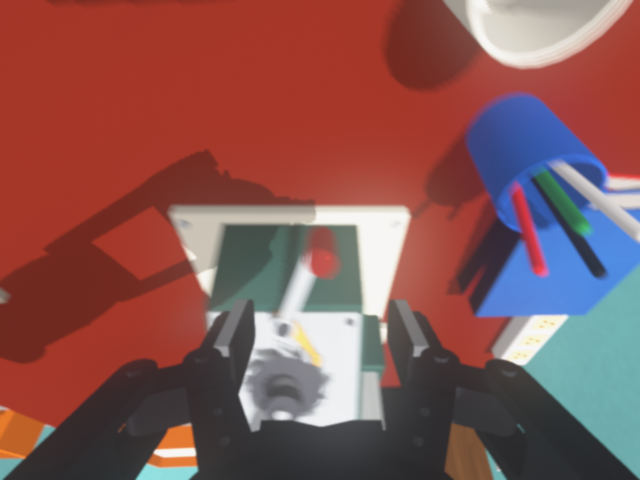

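Emit:
drive_tool(
  moves=[1.4,-0.1,0,0,0,0,1.4,-0.1,0,0,0,0,1.4,-0.1,0,0,0,0,1.4,-0.1,0,0,0,0,1.4,0,0,0,0,0,1.4,0,0,0,0,0,1.4,0,0,0,0,0,1.2,0,0,0,0,0,0,0,0,0,0,0],
)

```text
time: 3.78
tool_pos: [620.2, 119.4, 121.2]
tcp_rot: [-0.3, 60.0, -95.1]
ft_force: [-0.5, -0.8, 0.5]
finger_gap: 59.7
```

```bash
python3 -c "
from look import *
snap('wrist','w2')
go((-172,-40,50))"
```

```text
t 3.83 rot left [-0.02 -0.01  0.1 ] tcp face [-171.8   33.1   50.3] F face [ 0.2 -0.3  0.4] gap 59.8 J [ 21.  30.  75. -27.  90.  30.]
shift tool cm [ 0.04 -7.31 -0.02]
```

View pics/w2.png

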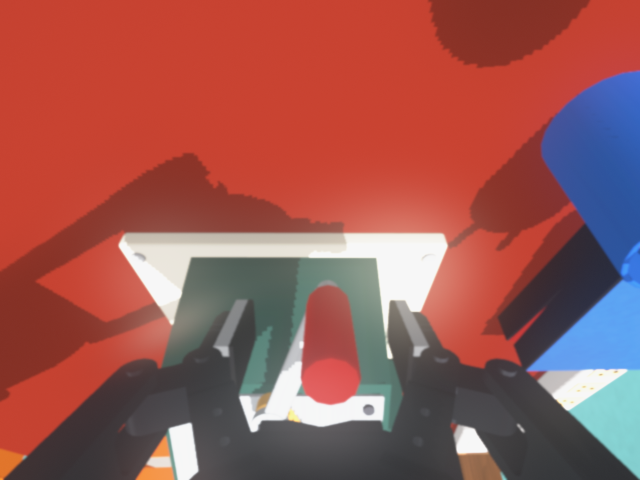

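Emit:
drive_tool(
  moves=[0,-1,0,0,0,0,0,-1,0,0,0,0,0,-1,0,0,0,0,0,-1,0,0,0,0,0,-1,0,0,0,0,0,-1,0,0,0,0,0,-1,0,0,0,0,0,-0.7,0,0,0,0,0,-0.5,0,0,0,0,0,-0.4,0,0,0,0,0,-0.2,0,0,0,0,0,0,0,0,0,0],
)

```text
time: 4.83
tool_pos: [534.3, 128.8, 124.7]
tcp_rot: [0.3, 60.1, -94.6]
ft_force: [1.6, -0.6, 2.1]
finger_gap: 60.0
```

```bash
python3 -c "
from look import *
snap('wrist','w3');snap('top','t3')
go((-172,-40,50))
crop('t3',270,590,140,360,2.5,'t3c')"
```

```text
t 4.93 rot left [-0.09 -0.11 -0.06] tcp face [-172.1  -53.9   52.3] F face [0.2 1.1 0.9] gap 60.3 J [ 25.  19.  89. -26.  88.  34.]
shift tool cm [0.24 1.39 0.01]
```

View pics/w3.png

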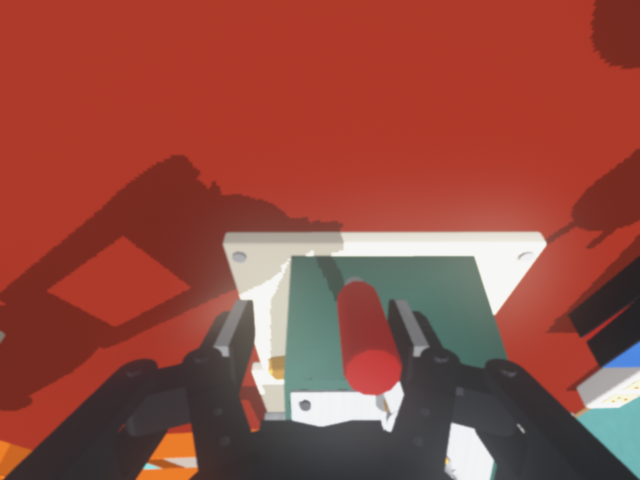

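View pics/t3c.png

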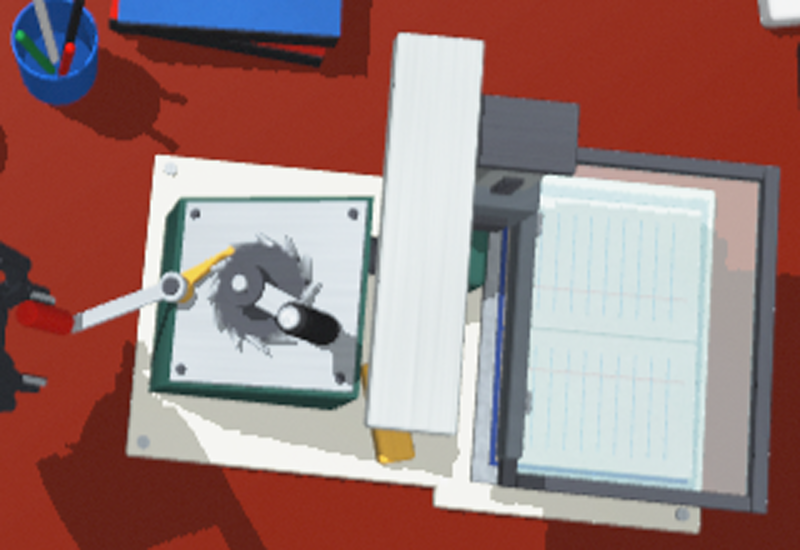

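Emit:
drive_tool(
  moves=[0,-0.2,0,0,0,0,0,-0.2,0,0,0,0,0,-0.1,0,0,0,0,0,0,0,0,0,0,0,0,0,0,0,0],
)

```text
time: 5.35
tool_pos: [531.5, 128.6, 124.4]
tcp_rot: [0.7, 60.1, -94.2]
ft_force: [15.5, -3.8, -4.6]
finger_gap: 60.1
```

```bash
cat >> look.py <<'E'
def knob(t):
    d=load(t);I=d['image'].astype(int);C=cloud(d); F=w2f(C.reshape(-1,3)).reshape(C.shape)
    m=(I[...,0]>100)&(I[...,1]<60)&(np.hypot(F[...,0]+75,F[...,1])<130)&(F[...,0]<-140)&(F[...,2]>35)&(F[...,2]<96)
    p=F[m];print('knob',m.sum(),np.median(p,0).round(1),p.min(0).round(1),p.max(0).round(1))
E
python3 -c "
from look import *
snap('wrist','w4');snap('top','t4')
go((-172,-40,50));[knob(t) for t in('top0','t4','w4')]"
```

```text
t 5.45 rot left [-0.17 -0.12 -0.31] tcp face [-171.7  -56.6   52.3] F face [ 0.2 16.2 -4.4] gap 59.7 J [ 25.  18.  89. -26.  88.  34.]
shift tool cm [ 0.24  1.66 -0.04]
knob 216 [-160.9   35.5   75.3] [-177.6   25.9   35.1] [-154.9   47.1   95.5]
knob 222 [-160.2  -37.2   75.3] [-175.7  -85.9   35.2] [-153.8  -11.6   95.5]
knob 1357 [-176.7  -34.8   78.4] [-178.2  -42.9   55.9] [-168.6  -26.2   90.9]
```

Emit:
drive_tool(
  moves=[0,0.9,0,0,0,0,0,1.0,0,0,0,0,-1.5,0,0,0,0,0,-2.2,0,0,0,0,0,-2.2,0,0,0,0,0,-2.2,0,0,0,0,0,-1.7,0,2,0,0,0,0,0,2.5,0,0,0,0,0,2.5,0,0,0,0,0,2.5,0,0,0,0,0,2.5,0,0,0,0,0,2.5,0,0,0,0,0,2.5,0,0,0,0,0,2.5,0,0,0,0,0,2,0,0,0,0,0,0,0,0,0],
  hand=7,
)

```text
time: 6.78
tool_pos: [536.3, -12.1, 318.8]
tcp_rot: [0.4, 60.1, -94.6]
ft_force: [-0.1, -1.0, 1.0]
finger_gap: 69.7
```

```bash
python3 -c "
from look import *
snap('wrist','w5');snap('top','t5');snap('scene','s5')
go((72.5,-33.8,60));[knob(t) for t in('t5',)]
crop('s5',180,400,80,310,2.5,'s5c')
print(load('w5')['tp'])
d=load('w5');print(project(d,f2w([[72.5,-33.8,110],[72.5,-33.8,46],[0,0,42]])))
"
```

```text
t 6.93 rot left [-0.07 -0.12  0.04] tcp face [ 42.4 -40.8 149.3] F face [ 0.2 -0.5 -0.1] gap 70.3 J [ 12.   3.  86. -29.  99.  15.]
shift tool cm [8.93 0.71 3.03]
  return _methods._mean(a, axis=axis, dtype=dtype,
  ret = um.true_divide(
Traceback (most recent call last):
  File "look.py", line 46, in knob
    p=F[m];print('knob',m.sum(),np.median(p,0).round(1),p.min(0).round(1),p.max(0).round(1))
                                                        ~~~~~^^^
ValueError: zero-size array to reduction operation minimum which has no identity
```

View pics/w5.png

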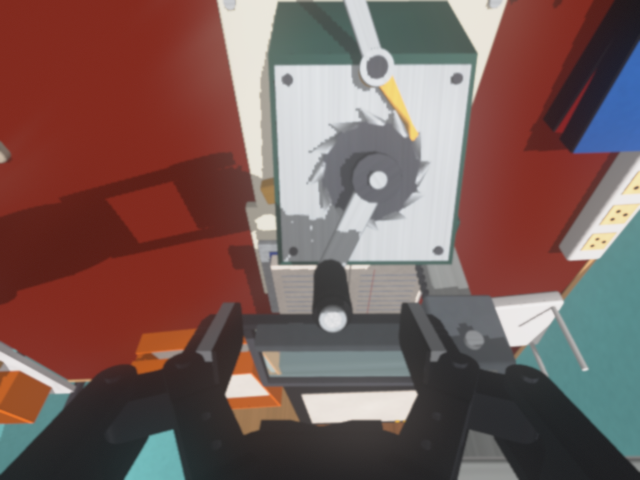

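```bash
cat >> look.py <<'E'
def onf(d,u,v,fz):
    t,w=ray(d,u,v);F,o=frames();a=(t-o)@F[:,2];b=w@F[:,2];return w2f(t+w*(fz-a)/b)[0]
E
python3 - <<'E'
from look import *
d=load('w5');print(project(d,f2w([[72.5,-33.8,110],[72.5,-33.8,46],[0,0,46]])).round(0))
C=cloud(d)
for u,v in[(377,180),(332,320),(375,67),(413,137)]: print(u,v,'depth',w2f(C[v,u])[0].round(1),'at46',onf(d,u,v,46).round(1),'at110',onf(d,u,v,110).round(1),'13',onf(d,u,v,13).round(1))
crop('s5',180,400,80,310,2.5,'s5c')
E
```

```text
[[331. 315.]
 [328. 272.]
 [376. 178.]]
377 180 depth [ 0.8 -0.2 50.8] at46 [ 1.5  0.5 46. ] at110 [ -7.7  -9.9 110. ] 13 [ 6.2  5.9 13. ]
332 320 depth [ 73.4 -33.2 114.5] at46 [114.7 -30.8  46. ] at110 [ 76.1 -33.1 110. ] 13 [134.5 -29.6  13. ]
375 67 depth [-74.1  -1.2  25.2] at46 [-71.   -4.2  46. ] at110 [-61.4 -13.4 110. ] 13 [-75.9   0.6  13. ]
413 137 depth [-26.8  32.4  12.6] at46 [-27.7  23.8  46. ] at110 [-29.3   7.4 110. ] 13 [-26.9  32.3  13. ]
```

View pics/s5c.png

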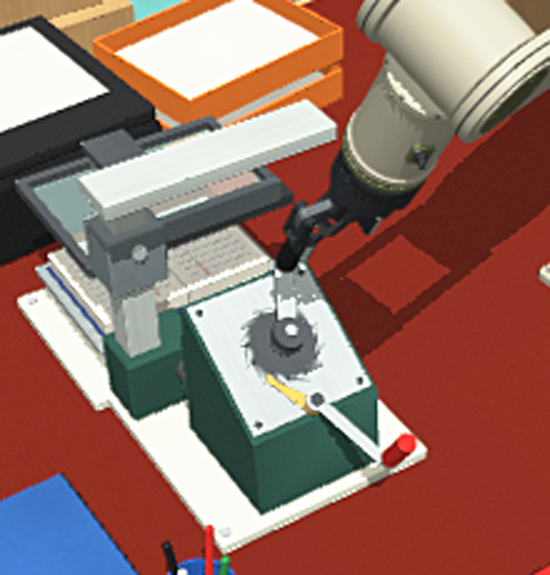

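Emit:
drive_tool(
  moves=[0,0.3,1.1,0,0,0,0,0.3,1.1,0,0,0,0.3,0.15,0.85,0,0,0,1.3,0,0,0,0,0,1.3,0,0,0,0,0,1.3,0,0,0,0,0,1.3,0,0,0,0,0,1.3,0,0,0,0,0,1.3,0,0,0,0,0,0.8,0,0,0,0,0,0,0,0,0,0,0,0,0,0,0,0,0],
)

```text
time: 7.93
tool_pos: [537.4, -81.1, 254.1]
tcp_rot: [0.1, 60.1, -94.8]
ft_force: [1.0, 1.7, 0.0]
finger_gap: 70.6
```

```bash
python3 -c "
from look import *
snap('wrist','w6')
go((73,-33.5,60))"
```

```text
t 7.98 rot left [-0.11 -0.08 -0.07] tcp face [ 73.7 -32.7  61.2] F face [-0.2  0.7  0.5] gap 70.1 J [  5.   2.  93. -29.  90.  11.]
shift tool cm [ 0.12 -0.08 -0.07]
```

View pics/w6.png

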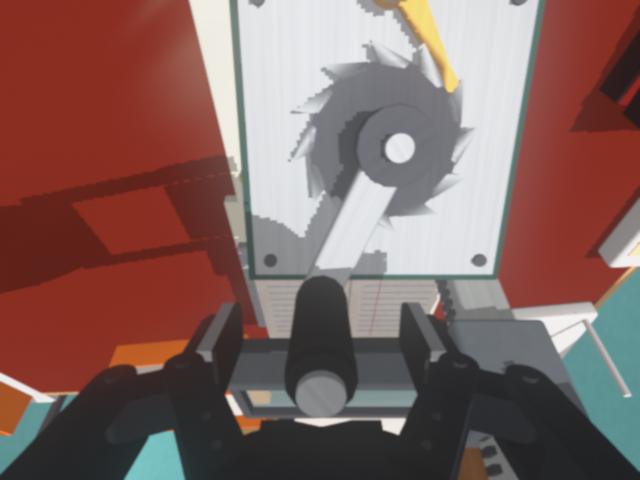

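Emit:
drive_tool(
  moves=[0,0,0,0,0,0,0,0,0,0,0,0,0,0,0,0,0,0,0,0,0,0,0,0,0,0,0,0,0,0,0,0,0,0,0,0,0,0,0,0,0,0,0,0,0,0,0,0],
  hand=1.5,
  grip_force=40,
)

```text
time: 8.65
tool_pos: [537.8, -80.6, 255.1]
tcp_rot: [0.2, 60.1, -94.6]
ft_force: [-3.3, 3.4, 5.1]
finger_gap: 23.9
```

```bash
python3 -c "
from look import *
go((73,-33.5,60))
for k in (0,-.1,-.2,.1,.2):
  b=np.radians(-24.5)+k;print(k,(80*np.array([np.cos(b),np.sin(b)])).round(1))"
```

```text
t 8.65 rot left [-0.1  -0.09 -0.08] tcp face [ 73.7 -32.9  61.5] F face [-0.2 -3.6  6. ] gap 23.9 J [  5.   2.  93. -29.  90.  11.]
shift tool cm [ 0.15 -0.06 -0.07]
0 [ 72.8 -33.2]
-0.1 [ 69.1 -40.3]
-0.2 [ 64.8 -47. ]
0.1 [ 75.7 -25.7]
0.2 [ 77.9 -18.1]
```

Emit:
drive_tool(
  moves=[0,-0.37,-0.17,0,0,0,0,-0.36,-0.19,0,0,0,0,-0.35,-0.21,0,0,0,0,-0.33,-0.23,0,0,0,0,0,0,0,0,0,0,0,0,0,0,0],
)

```text
time: 9.15
tool_pos: [524.4, -72.4, 251.1]
tcp_rot: [0.3, 60.1, -94.5]
ft_force: [3.2, 0.9, 5.3]
finger_gap: 24.0
```

```bash
python3 -c "
from look import *
snap('wrist','w7')
go()"
```

```text
t 9.2 rot left [-0.1  -0.08 -0.14] tcp face [ 65.6 -46.8  61.5] F face [1.4 3.8 5.9] gap 23.9 J [  6.   1.  96. -29.  90.  13.]
```

View pics/w7.png

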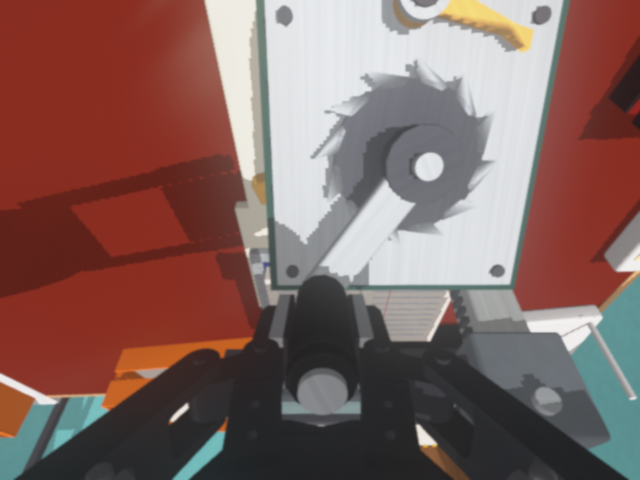

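```bash
cat >> look.py <<'E'
def arc(step=.1,n=12,slow=2,R=80):
    s=sensors.sense();p=w2f(s['tool_pos'])[0];F,o=frames();f=F.T@s['ft_force']
    b=np.arctan2(p[1],p[0]);tang=f[1]*np.cos(b)-f[0]*np.sin(b);rad=f[0]*np.cos(b)+f[1]*np.sin(b)
    print('t',round(s['time'],2),'bearing',round(b,3),'rad',np.hypot(*p[:2]).round(1),'fz',p[2].round(1),'Ftan',tang.round(1),'Frad',rad.round(1),'Fz',f[2].round(1),'gap',s['finger_gap'].round(1))
    st=[step*.5]*slow+[step]*n+[step*.5]*slow
    # start from measured position, head to radius R
    q=p[:2].copy();a=b;err=(R-np.hypot(*q))
    out=[]
    for k,x in enumerate(st):
        a2=a+x;d=R*np.array([np.cos(a2)-np.cos(a),np.sin(a2)-np.sin(a)]);a=a2
        d=d+err/len(st)*np.array([np.cos(a),np.sin(a)])
        out.append([0,round(d[1]/10,2),round(d[0]/10,2),0,0,0])
    print(len(out),', '.join(str(v) for r_ in out for v in r_),'-> bearing',round(a,2))
E
python3 -c "
from look import *
arc(.1,6,2)"
```

```text
Traceback (most recent call last):
  File "look.py", line 52, in arc
    print('t',round(s['time'],2),'bearing',round(b,3),'rad',np.hypot(*p[:2]).round(1),'fz',p[2].round(1),'Ftan',tang.round(1),'Frad',rad.round(1),'Fz',f[2].round(1),'gap',s['finger_gap'].round(1))
                                                                                                                                                                           ^^^^^^^^^^^^^^^^^^^^^
AttributeError: 'float' object has no attribute 'round'
```

```bash
sed -i "s/s\['finger_gap'\].round(1)/round(s['finger_gap'],1)/" look.py
python3 -c "
from look import *
arc(.1,6,2)"
```

```text
t 9.2 bearing -0.62 rad 80.6 fz 61.5 Ftan 3.9 Frad -1.0 Fz 5.9 gap 23.9
10 0, 0.33, 0.22, 0, 0, 0, 0, 0.35, 0.2, 0, 0, 0, 0, 0.72, 0.36, 0, 0, 0, 0, 0.75, 0.28, 0, 0, 0, 0, 0.77, 0.21, 0, 0, 0, 0, 0.79, 0.13, 0, 0, 0, 0, 0.8, 0.05, 0, 0, 0, 0, 0.8, -0.03, 0, 0, 0, 0, 0.4, -0.05, 0, 0, 0, 0, 0.39, -0.07, 0, 0, 0 -> bearing 0.18
```

Emit:
drive_tool(
  moves=[0,0.33,0.22,0,0,0,0,0.35,0.2,0,0,0,0,0.72,0.36,0,0,0,0,0.75,0.28,0,0,0,0,0.77,0.21,0,0,0,0,0.79,0.13,0,0,0,0,0.8,0.05,0,0,0,0,0.8,-0.03,0,0,0,0,0.4,-0.05,0,0,0,0,0.39,-0.07,0,0,0,0,0,0,0,0,0],
)

```text
time: 10.12
tool_pos: [585.4, -89.2, 258.0]
tcp_rot: [0.5, 60.1, -94.4]
ft_force: [6.2, -0.8, 6.0]
finger_gap: 24.2
```

```bash
python3 -c "
from look import *
snap('scene','s8');crop('s8',180,400,80,310,2.5,'s8c')
go()
arc(.1,12,2)"
```

```text
t 10.17 rot left [-0.14 -0.05 -0.21] tcp face [79.1 15.1 61.7] F face [3.3 5.6 3.8] gap 24.3 J [  4.   9.  86. -30.  90.  10.]
t 10.17 bearing 0.189 rad 80.6 fz 61.7 Ftan 4.9 Frad 4.3 Fz 3.8 gap 24.3
16 0, 0.39, -0.09, 0, 0, 0, 0, 0.39, -0.11, 0, 0, 0, 0, 0.75, -0.27, 0, 0, 0, 0, 0.72, -0.34, 0, 0, 0, 0, 0.68, -0.41, 0, 0, 0, 0, 0.64, -0.48, 0, 0, 0, 0, 0.59, -0.54, 0, 0, 0, 0, 0.53, -0.6, 0, 0, 0, 0, 0.47, -0.65, 0, 0, 0, 0, 0.4, -0.69, 0, 0, 0, 0, 0.33, -0.73, 0, 0, 0, 0, 0.26, -0.76, 0, 0, 0, 0, 0.18, -0.78, 0, 0, 0, 0, 0.1, -0.79, 0, 0, 0, 0, 0.02, -0.4, 0, 0, 0, 0, -0.0, -0.4, 0, 0, 0 -> bearing 1.59
```

View pics/s8c.png

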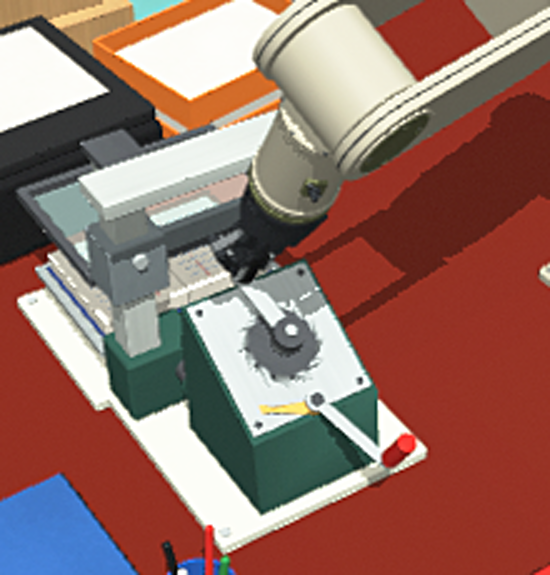

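```bash
python3 - <<'E'
from look import *
C=cloud(load('top0'))
for u,v in[(575,250),(520,339),(570,290),(500,270),(565,230),(466,300)]:print('top0',C[v,u].round(0))
for t in('scene0','s8'):
  C=cloud(load(t))
  for u,v in [(258,186),(262,183),(252,190),(285,152),(205,155),(195,158),(236,182)]: print(t,u,v,C[v,u].round(0))
E
```

```text
top0 [ 590. -435.  206.]
top0 [ 416. -323.  205.]
top0 [ 512. -424.  200.]
top0 [ 549. -291.  193.]
top0 [ 631. -423.  191.]
top0 [ 496. -252.   74.]
scene0 258 186 [ 523. -300.   98.]
scene0 262 183 [ 506. -302.  101.]
scene0 252 190 [ 550. -292.  101.]
scene0 285 152 [ 463. -232.  239.]
scene0 205 155 [ 629. -419.  194.]
scene0 195 158 [ 663. -419.  198.]
scene0 236 182 [ 663. -178.  257.]
s8 258 186 [ 526. -294.  103.]
s8 262 183 [ 506. -302.  101.]
s8 252 190 [ 553. -287.  105.]
s8 285 152 [636.  19. 452.]
s8 205 155 [ 622. -434.  183.]
s8 195 158 [ 654. -438.  183.]
s8 236 182 [ 661. -182.  253.]
```

Emit:
drive_tool(
  moves=[0,0.39,-0.09,0,0,0,0,0.39,-0.11,0,0,0,0,0.75,-0.27,0,0,0,0,0.72,-0.34,0,0,0,0,0.68,-0.41,0,0,0,0,0.64,-0.48,0,0,0,0,0.59,-0.54,0,0,0,0,0.53,-0.6,0,0,0,0,0.47,-0.65,0,0,0,0,0.4,-0.69,0,0,0,0,0.33,-0.73,0,0,0,0,0.26,-0.76,0,0,0,0,0.18,-0.78,0,0,0,0,0.1,-0.79,0,0,0,0,0.02,-0.4,0,0,0,0,0,-0.4,0,0,0,0,0,0,0,0,0],
)

```text
time: 11.58
tool_pos: [655.6, -22.3, 216.4]
tcp_rot: [0.5, 60.3, -94.2]
ft_force: [10.1, 6.9, 0.4]
finger_gap: 24.0
```

```bash
python3 -c "
from look import *
snap('wrist','w9')
go()
arc(.1,12,2)"
```

```text
t 11.63 rot left [ 0.01 -0.26 -0.28] tcp face [-4.2 79.7 62. ] F face [-5.7 10.5  3.3] gap 24.3 J [  9.  23.  74. -29.  91.  15.]
t 11.63 bearing 1.623 rad 79.8 fz 62.0 Ftan 5.1 Frad 10.8 Fz 3.3 gap 24.3
16 0, -0.03, -0.4, 0, 0, 0, 0, -0.05, -0.4, 0, 0, 0, 0, -0.16, -0.78, 0, 0, 0, 0, -0.24, -0.76, 0, 0, 0, 0, -0.31, -0.74, 0, 0, 0, 0, -0.38, -0.7, 0, 0, 0, 0, -0.45, -0.66, 0, 0, 0, 0, -0.52, -0.61, 0, 0, 0, 0, -0.57, -0.56, 0, 0, 0, 0, -0.63, -0.5, 0, 0, 0, 0, -0.67, -0.43, 0, 0, 0, 0, -0.71, -0.36, 0, 0, 0, 0, -0.75, -0.29, 0, 0, 0, 0, -0.77, -0.21, 0, 0, 0, 0, -0.39, -0.08, 0, 0, 0, 0, -0.4, -0.06, 0, 0, 0 -> bearing 3.02
```

View pics/w9.png

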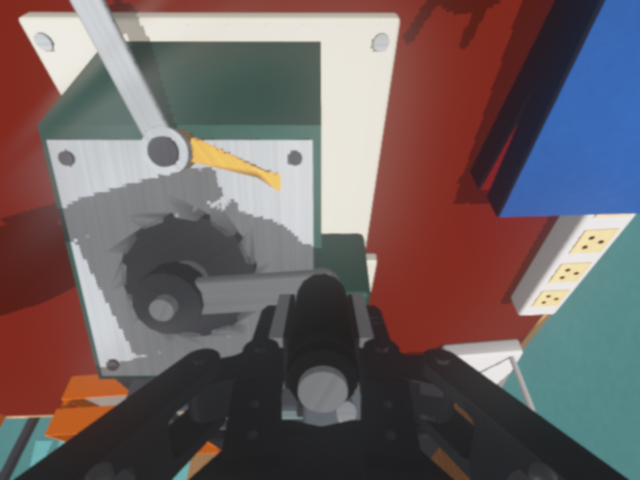

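Emit:
drive_tool(
  moves=[0,0.07,-0.4,0,0,0,0,-0.02,-0.4,0,0,0,0,-0.15,-0.78,0,0,0,0,-0.24,-0.76,0,0,0,0,-0.31,-0.74,0,0,0,0,-0.38,-0.7,0,0,0,0,-0.45,-0.66,0,0,0,0,-0.52,-0.61,0,0,0,0,-0.57,-0.56,0,0,0,0,-0.63,-0.5,0,0,0,0,-0.67,-0.43,0,0,0,0,-0.71,-0.36,0,0,0,0,-0.75,-0.29,0,0,0,0,-0.77,-0.21,0,0,0,0,-0.39,-0.08,0,0,0,0,-0.4,-0.06,0,0,0,0,0,0,0,0,0],
)

```text
time: 13.05
tool_pos: [589.1, 47.9, 178.6]
tcp_rot: [-0.2, 60.2, -95.0]
ft_force: [-4.2, 8.8, 5.7]
finger_gap: 24.3
```

```bash
python3 -c "
from look import *
snap('scene','s10');crop('s10',180,400,80,310,2.5,'s10c')
go()
arc(.1,4,2)"
```

```text
t 13.1 rot left [ 0.04 -0.19  0.08] tcp face [-79.1   7.7  61.5] F face [-5.6 -4.7  8.3] gap 24.2 J [ 16.  18.  84. -28.  90.  24.]
t 13.1 bearing 3.044 rad 79.5 fz 61.5 Ftan 5.2 Frad 5.1 Fz 8.3 gap 24.2
8 0, -0.4, -0.03, 0, 0, 0, 0, -0.4, -0.01, 0, 0, 0, 0, -0.8, 0.04, 0, 0, 0, 0, -0.79, 0.12, 0, 0, 0, 0, -0.78, 0.19, 0, 0, 0, 0, -0.75, 0.27, 0, 0, 0, 0, -0.37, 0.16, 0, 0, 0, 0, -0.36, 0.18, 0, 0, 0 -> bearing 3.64
```

View pics/s10c.png

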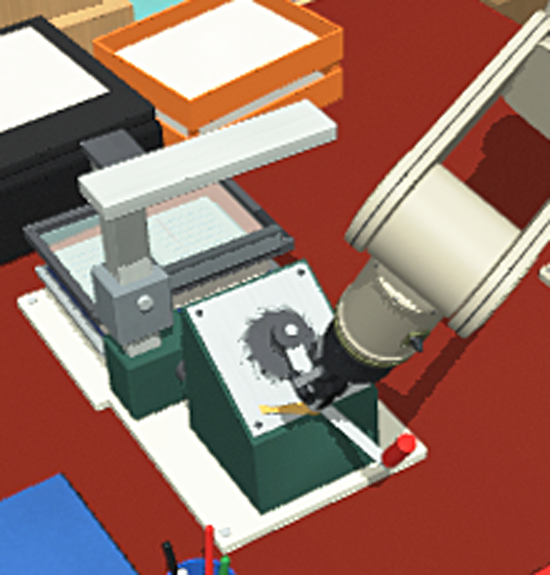

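Emit:
drive_tool(
  moves=[0,-0.4,-0.05,0,0,0,0,-0.4,-0.02,0,0,0,0,-0.8,0.04,0,0,0,0,-0.79,0.12,0,0,0,0,-0.78,0.19,0,0,0,0,-0.75,0.27,0,0,0,0,-0.37,0.16,0,0,0,0,-0.36,0.18,0,0,0,0,0,0,0,0,0,0,0,0,0,0,0],
)

```text
time: 13.93
tool_pos: [542.2, 43.3, 183.5]
tcp_rot: [-0.2, 60.1, -95.0]
ft_force: [-6.5, 8.6, 7.4]
finger_gap: 24.4
```

```bash
python3 -c "
from look import *
arc(.05,4,0)"
```

```text
t 13.93 bearing -2.632 rad 79.5 fz 61.4 Ftan 4.7 Frad 6.3 Fz 10.5 gap 24.4
4 0, -0.35, 0.19, 0, 0, 0, 0, -0.34, 0.21, 0, 0, 0, 0, -0.33, 0.23, 0, 0, 0, 0, -0.32, 0.24, 0, 0, 0 -> bearing -2.43
```

Emit:
drive_tool(
  moves=[-0.05,-0.37,0.15,0,0,0,0,-0.34,0.21,0,0,0,0,-0.33,0.23,0,0,0,0,-0.32,0.24,0,0,0,0,0,0,0,0,0,0,0,0,0,0,0],
)

```text
time: 14.43
tool_pos: [528.3, 36.5, 188.1]
tcp_rot: [-0.1, 60.1, -95.0]
ft_force: [-5.7, 2.5, 6.3]
finger_gap: 23.9
```

```bash
python3 -c "
from look import *
arc(.05,4,0)"
```

```text
t 14.43 bearing -2.428 rad 79.6 fz 61.5 Ftan 5.4 Frad 2.7 Fz 6.5 gap 23.9
4 0, -0.3, 0.26, 0, 0, 0, 0, -0.29, 0.28, 0, 0, 0, 0, -0.28, 0.29, 0, 0, 0, 0, -0.26, 0.3, 0, 0, 0 -> bearing -2.23
```

Emit:
drive_tool(
  moves=[0,-0.3,0.26,0,0,0,0,-0.29,0.28,0,0,0,0,-0.28,0.29,0,0,0,0,-0.26,0.3,0,0,0,0,0,0,0,0,0,0,0,0,0,0,0],
)

```text
time: 14.93
tool_pos: [516.7, 27.7, 193.8]
tcp_rot: [-0.0, 60.1, -94.9]
ft_force: [-2.5, 2.8, 5.4]
finger_gap: 24.2
```

```bash
python3 -c "
from look import *
arc(.05,4,0)"
```

```text
t 14.93 bearing -2.231 rad 79.7 fz 61.5 Ftan 2.0 Frad 1.9 Fz 5.9 gap 24.2
4 0, -0.24, 0.32, 0, 0, 0, 0, -0.23, 0.33, 0, 0, 0, 0, -0.21, 0.34, 0, 0, 0, 0, -0.19, 0.35, 0, 0, 0 -> bearing -2.03
```

Emit:
drive_tool(
  moves=[0,-0.24,0.32,0,0,0,0,-0.23,0.33,0,0,0,0,0,0,0,0,0,0,0,0,0,0,0],
)

```text
time: 15.27
tool_pos: [511.8, 22.6, 197.0]
tcp_rot: [0.0, 60.1, -94.9]
ft_force: [-3.5, 3.0, 5.8]
finger_gap: 24.1
```

```bash
python3 -c "
from look import *
arc(.05,4,0)"
```

```text
t 15.27 bearing -2.133 rad 79.7 fz 61.5 Ftan 2.4 Frad 2.9 Fz 6.3 gap 24.1
4 0, -0.21, 0.34, 0, 0, 0, 0, -0.19, 0.35, 0, 0, 0, 0, -0.18, 0.36, 0, 0, 0, 0, -0.16, 0.37, 0, 0, 0 -> bearing -1.93
```

Emit:
drive_tool(
  moves=[0,-0.21,0.34,0,0,0,0,-0.19,0.35,0,0,0,0,0,0,0,0,0,0,0,0,0,0,0],
)

```text
time: 15.6
tool_pos: [507.5, 17.1, 200.4]
tcp_rot: [0.0, 60.1, -94.8]
ft_force: [-4.0, 4.6, 5.8]
finger_gap: 24.0
```

```bash
python3 -c "
from look import *
snap('scene','s12');crop('s12',180,400,80,310,2.5,'s12c')
C=cloud(load('s12'))
for u,v in [(205,165),(195,168),(240,185),(250,180)]: print(u,v,C[v,u].round(0))
arc(.05,4,0)"
```

```text
205 165 [ 570. -559.   49.]
195 168 [ 609. -555.   57.]
240 185 [ 642. -195.  225.]
250 180 [ 527. -338.  101.]
t 15.65 bearing -2.037 rad 79.7 fz 61.5 Ftan 1.6 Frad 4.2 Fz 7.2 gap 24.1
4 0, -0.18, 0.36, 0, 0, 0, 0, -0.16, 0.37, 0, 0, 0, 0, -0.14, 0.37, 0, 0, 0, 0, -0.12, 0.38, 0, 0, 0 -> bearing -1.84
```

View pics/s12c.png

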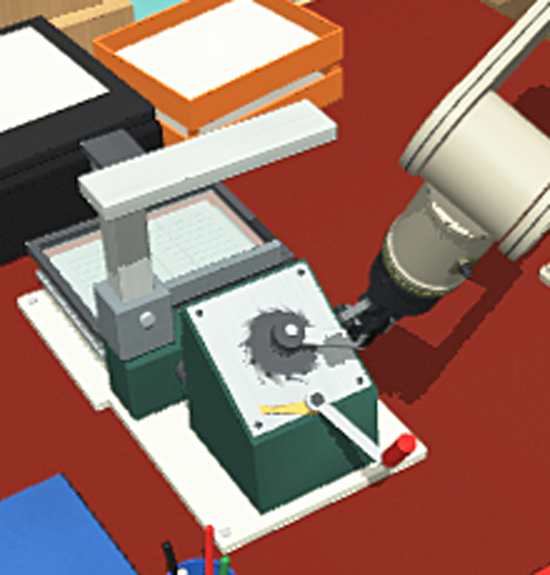

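Emit:
drive_tool(
  moves=[0,-0.18,0.36,0,0,0,0,-0.16,0.37,0,0,0,0,-0.14,0.37,0,0,0,0,0,0,0,0,0,0,0,0,0,0,0],
)

```text
time: 16.07
tool_pos: [502.2, 8.0, 205.9]
tcp_rot: [0.1, 60.1, -94.8]
ft_force: [-3.8, 4.9, 6.0]
finger_gap: 24.1
```

```bash
python3 -c "
from look import *
arc(.05,4,0);go()"
```

```text
t 16.07 bearing -1.887 rad 79.7 fz 61.5 Ftan 0.4 Frad 4.2 Fz 7.4 gap 24.1
4 0, -0.12, 0.38, 0, 0, 0, 0, -0.1, 0.39, 0, 0, 0, 0, -0.08, 0.39, 0, 0, 0, 0, -0.06, 0.4, 0, 0, 0 -> bearing -1.69
t 16.07 rot left [-0.07 -0.11 -0.  ] tcp face [-24.8 -75.8  61.5] F face [-0.9 -4.2  7.4] gap 24.1 J [ 15.   3.  98. -28.  90.  22.]
```

Emit:
drive_tool(
  moves=[0,-0.1,0.38,0,0,0,0,0,0,0,0,0,0,0,0,0,0,0],
)

```text
time: 16.32
tool_pos: [500.8, 5.0, 207.7]
tcp_rot: [0.0, 60.1, -94.8]
ft_force: [-4.6, 5.8, 5.5]
finger_gap: 24.3
```

```bash
python3 -c "
from look import *
arc(.05,4,0)"
```

```text
t 16.32 bearing -1.84 rad 79.7 fz 61.5 Ftan -0.5 Frad 5.4 Fz 7.5 gap 24.3
4 0, -0.1, 0.39, 0, 0, 0, 0, -0.08, 0.39, 0, 0, 0, 0, -0.06, 0.4, 0, 0, 0, 0, -0.04, 0.4, 0, 0, 0 -> bearing -1.64
```

Zero tangential force: the glass lies on its own. Let go.

Emit:
drive_tool(
  moves=[0,0,0,0,0,0,0,0,0,0,0,0,0,0,0,0,0,0,0,0,0,0,0,0,0,0,0,0,0,0,0,0,0,0,0,0],
  hand=6.5,
)

```text
time: 16.82
tool_pos: [501.4, 4.3, 207.7]
tcp_rot: [0.2, 60.1, -94.7]
ft_force: [-0.5, 0.1, -0.9]
finger_gap: 64.9
```

```bash
python3 -c "
from look import *
arc(.05,1,0);go((-172,-38,50));snap('wrist','w13')"
```

```text
t 16.82 bearing -1.835 rad 78.9 fz 61.3 Ftan -0.3 Frad 0.7 Fz -0.8 gap 64.9
1 0, -0.2, 0.37, 0, 0, 0 -> bearing -1.79
t 16.82 rot left [-0.09 -0.07 -0.04] tcp face [-20.6 -76.2  61.3] F face [-0.5 -0.5 -0.8] gap 64.9 J [ 14.   2.  99. -28.  90.  22.]
shift tool cm [  1.15   3.8  -15.14]
```

View pics/w13.png

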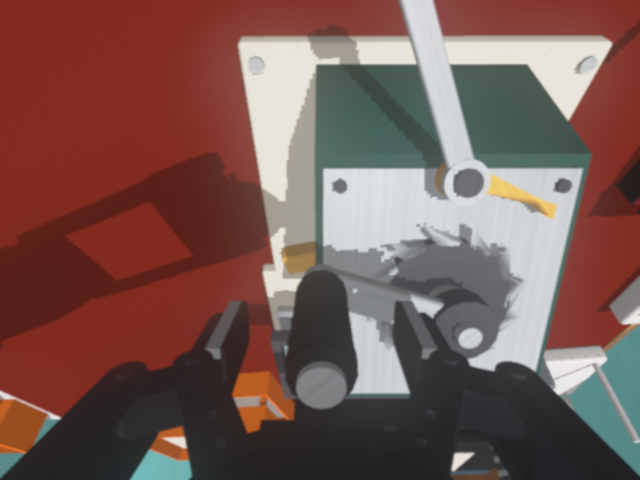

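Emit:
drive_tool(
  moves=[-1,0,0,0,0,0,-2,0,0,0,0,0,-2.2,0,0,0,0,0,-2.2,0,0,0,0,0,-1.6,0,0,0,0,0,0,0.4,-1.5,0,0,0,0,0.5,-2,0,0,0,0,0.5,-2,0,0,0,0,0.5,-2,0,0,0,0,0.5,-2,0,0,0,0,0.5,-2,0,0,0,0,0.5,-2,0,0,0,0,0.4,-1.6,0,0,0,0,0,0,0,0,0,0,0,0,0,0,0],
)

```text
time: 18.12
tool_pos: [554.0, 176.9, 210.5]
tcp_rot: [0.1, 60.0, -94.7]
ft_force: [0.5, -0.4, 0.2]
finger_gap: 65.3
```

```bash
python3 -c "
from look import *
go((-172,-38,50));snap('wrist','w14')"
```

```text
t 18.12 rot left [-0.   -0.03 -0.04] tcp face [-172.   -38.2  151.8] F face [0.4 0.5 0. ] gap 65.3 J [ 28.  21.  77. -25.  99.  32.]
shift tool cm [1.018e+01 2.000e-02 1.000e-02]
```

View pics/w14.png

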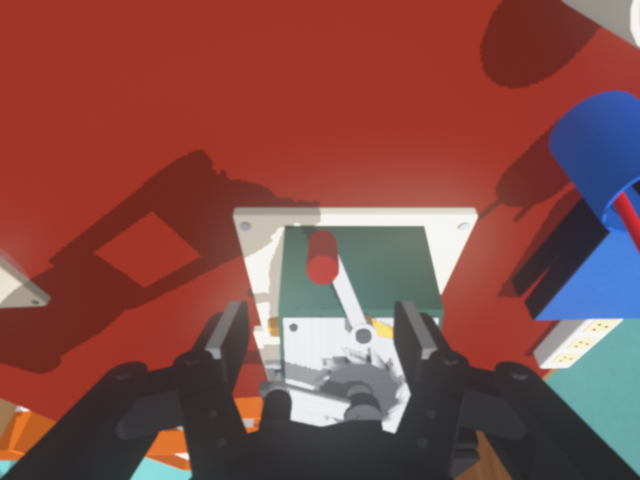

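Emit:
drive_tool(
  moves=[0,0,0,0,0,0,1.4,0,0,0,0,0,1.4,0,0,0,0,0,1.4,0,0,0,0,0,1.4,0,0,0,0,0,1.4,0,0,0,0,0,1.4,0,0,0,0,0,1.4,0,0,0,0,0,0,0,0,0,0,0,0,0,0,0,0,0],
  hand=4.2,
)

```text
time: 19.0
tool_pos: [549.5, 126.8, 124.7]
tcp_rot: [-0.0, 60.0, -94.9]
ft_force: [-0.6, 1.0, 1.3]
finger_gap: 42.0
```

```bash
python3 -c "
from look import *
go((-172,46,52));snap('wrist','w15')
C=cloud(load('top0'));I=load('top0')['image'].astype(int)
m=(I[...,2]>120)&(I[...,0]<60)&(C[...,2]>60);m[:,:270]=0;m[:,315:]=0
print(C[m].min(0),C[m].max(0))"
```

```text
t 19.0 rot left [-0.07 -0.02  0.07] tcp face [-171.4  -38.6   52.4] F face [-0.2 -0.7  1.6] gap 42.0 J [ 24.  21.  86. -26.  89.  33.]
shift tool cm [ 0.03  8.46 -0.07]
[420.26976544  69.09781784  60.64166261] [ 839.86830591  164.59202342 1406.72711114]
```

View pics/w15.png

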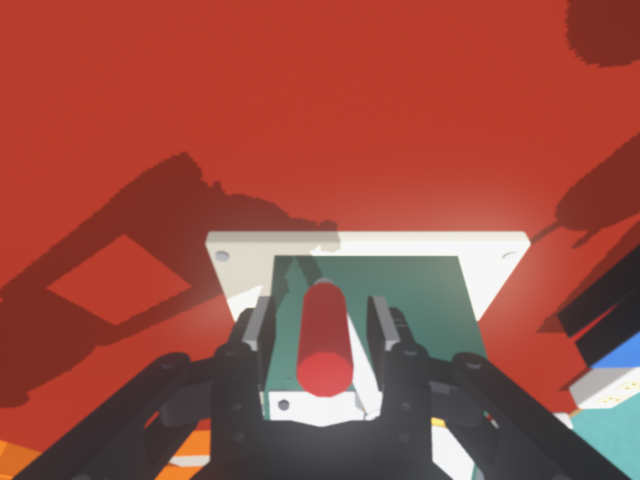

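Emit:
drive_tool(
  moves=[0,0.8,0,0,0,0,0,1,0,0,0,0,0,1,0,0,0,0,0,1,0,0,0,0,0,1,0,0,0,0,0,1,0,0,0,0,0,1,0,0,0,0,0,0.7,0,0,0,0,0,0.5,0,0,0,0,0,0.3,0,0,0,0,0,0.2,0,0,0,0,0,0,0,0,0,0,0,0,0,0,0,0],
)

```text
time: 20.13
tool_pos: [634.1, 120.5, 126.3]
tcp_rot: [0.0, 60.0, -94.9]
ft_force: [-6.6, -0.5, 4.2]
finger_gap: 42.2
```

```bash
python3 -c "
from look import *
go((-172,50,52))"
```

```text
t 20.13 rot left [-0.07 -0.04  0.04] tcp face [-171.2   46.3   54.2] F face [ 3.1 -6.6  3.1] gap 42.2 J [ 21.  31.  72. -27.  90.  29.]
shift tool cm [ 0.22  0.37 -0.08]
```

Emit:
drive_tool(
  moves=[0,0.15,0,0,0,0,0,0.1,0,0,0,0,0,0,0,0,0,0,0,0,0,0,0,0],
)

```text
time: 20.47
tool_pos: [634.3, 120.4, 126.1]
tcp_rot: [-0.5, 60.0, -95.4]
ft_force: [-18.3, 0.5, 9.5]
finger_gap: 42.1
```

```bash
python3 -c "
from look import *
go((-172,36,52))"
```

```text
t 20.47 rot left [-0.01  0.03  0.3 ] tcp face [-171.3   46.5   53.9] F face [  5.6 -18.3   7.7] gap 42.1 J [ 21.  32.  72. -27.  91.  29.]
shift tool cm [ 0.2  -1.05 -0.07]
```

Emit:
drive_tool(
  moves=[0,-0.6,0,0,0,0,0,-0.6,0,0,0,0,0,0,0,0,0,0,-1.5,0,0,0,0,0,-2.2,0,0,0,0,0,-2.5,0,0,0,0,0,-2.5,0,0,0,0,0,-2.5,0,0,0,0,0,-2.5,0,0,0,0,0,-2,0,0,0,0,0,0,0,0,0,0,0,0,0,0,0,0,0],
)

```text
time: 21.47
tool_pos: [632.8, 200.1, 263.3]
tcp_rot: [0.6, 60.2, -94.3]
ft_force: [0.2, -0.6, -0.6]
finger_gap: 42.0
```

```bash
python3 - <<'E'
from look import *
go();snap('wrist','w16');snap('scene','s16');snap('top','t16')
crop('s16',150,400,80,310,2.4,'s16c');crop('t16',150,590,130,360,1.8,'t16c')
knob('t16')
d=load('t16');C=cloud(d);F=w2f(C.reshape(-1,3)).reshape(C.shape);I=d['image'].astype(int)
m=(I[...,0]-I[...,2]>80)&(I[...,1]>120)&(np.hypot(F[...,0],F[...,1])<100)&(F[...,2]<25)&(F[...,2]>5)
p=F[m];print('pawl',m.sum(),p[np.argmin(np.hypot(p[:,0],p[:,1]))],p[np.argmax(p[:,1])],np.hypot(p[:,0],p[:,1]).min())
E
```

```text
t 21.47 rot left [-0.12 -0.19 -0.25] tcp face [-171.4   38.3  212.4] F face [ 0.2  0.2 -0.8] gap 42.0 J [ 27.  32.  57. -26. 106.  28.]
knob 214 [-160.5   35.5   75.5] [-178.1   26.1   35.6] [-153.6   47.9   95.9]
pawl 108 [-25.54450964  36.79594265  15.66266558] [-36.32137976  41.31760597  13.02893082] 44.79356391284332
```

View pics/s16c.png

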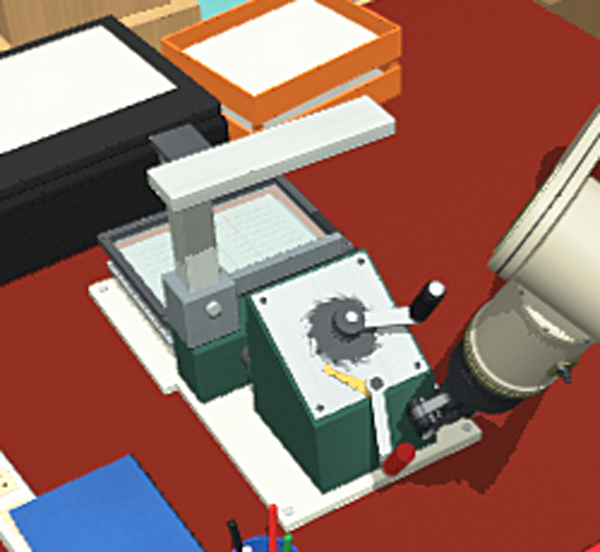

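View pics/t16c.png

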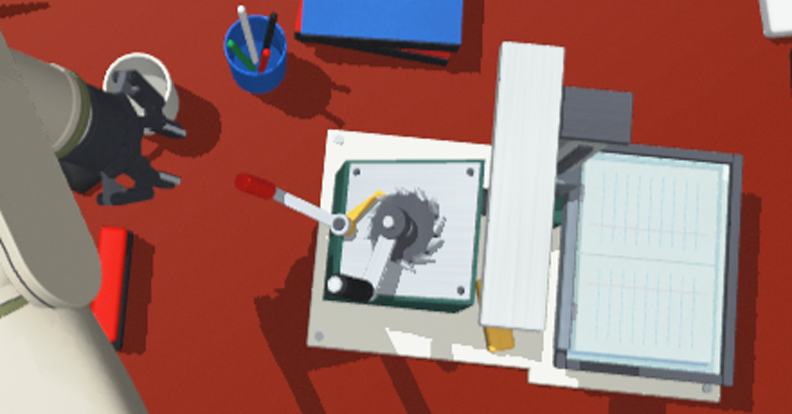

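View pics/w16.png

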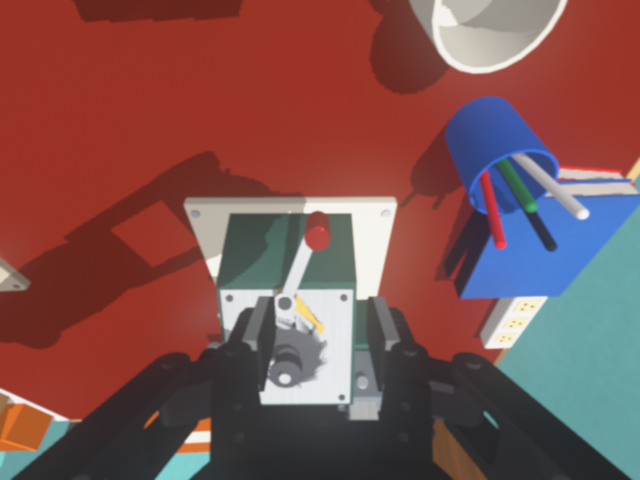

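```bash
python3 - <<'E'
from look import *
C=cloud(load('t16'))
# frame top and book vs start
for t in('top0','t16'):
    d=load(t);C=cloud(d);print(t,[C[v,u].round(0).tolist() for u,v in((520,250),(500,290),(556,300))])
print(sensors.sense()['qd'].round(2))
r.hand_in()
E
```

```text
top0 [[590.0, -332.0, 193.0], [510.0, -290.0, 193.0], [492.0, -398.0, 195.0]]
t16 [[603.0, -363.0, 99.0], [517.0, -318.0, 98.0], [497.0, -432.0, 108.0]]
[-0.24  0.13  0.32  0.06  0.27 -0.11]
the job is handed in; nothing more can be done
```

I finished the sequence and handed it in at about 21.5 s of the 67 s allowed. The hand-in gave no verdict.

**What I did:**
- I threw the pawl lever off until it met its stop, with about 16 N at the hand.
- I took the crank by its grip and eased it clockwise about 0.2 rad. The wrist camera showed the pawl sprung clear.
- I let the crank back about 5.1 rad, mostly at about 24 mm/s of glass travel and slower from shortly before the pages. I stopped when the load at the grip had fallen from about 5 N to about 0, so the glass carried its own weight, then let go.
- I pushed the lever back in until it met its stop, with about 18 N, then backed the hand off and lifted it clear.

**Last checks:**
- **Pawl lever:** the knob measured at face y 35.5 mm; with the lever fully in it should be at 36 mm.
- **Pawl:** it lies on the wheel. Its nearest brass point measured about 45 mm from the shaft, just under the stated 46 to 57 mm. I put that down to calibration; the limit is 62 mm.
- **Glass:** its top came down from z 193 mm to about 98 mm. With the 6 mm plate, its underside is at about 92 mm. The pages were at about 101 mm before, so the bed has sunk roughly 9 mm, within the expected 7 to 15 mm.
- **Bystanders and register:** those in the last pictures looked undisturbed, but I did not measure any of them or the register's shift. The calculator, mouse and part of the stapler were not checked.
- **Force on the pages:** I could not measure it directly; I inferred it from the zero load at the crank and the bed's sinking.

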